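Bring the ring round to the curing lamp and start it

ROBOT

A 7-joint arm with a two-finger parallel gripper is mounted at the origin on the work surface. World frame = base frame: x ahead of the robot, y to its left, z up, the work surface at z = 0. Lengths are in mm, angles in rad, forces in N, time in s.
With the tool pointing down it reaches from about 400 to 875 mm from the base axis. Payload 4.4 kg.
Tool frame: the origin (TCP) lies midway between the tips of the shut fingers; the grasp point (between the pads) lies grasp_offset behind it (grasp_offset is the distance from the TCP to the grasp point, in mm); z points along the fingers, y is the line along which they close (so a half turn about z gives the same grasp; the last joint's range is limited). The gripper opens to 85 mm and grips with 20 to 120 N. Pads are 22 mm wide; open, the fingers measure 114 mm over their backs; the gripper's body (76 mm by 85 mm) begins 54 mm behind the grasp point. The pads swing forward as they close: fully open they stand 13 mm farther back than shut.
Start: joints at [1.143, 0.628, 0.038, 1.517, -0.027, 0.996, -0.02], TCP at [230.101, -607.924, 231.313] pointing down, gripper open.
Joint ranges: [-3.06, 3.06], [-0.37, 2.12], [-1.25, 1.32], [0.18, 2.47], [-1.1, 4.24], [0.23, 1.98], [-2.94, 2.94]. Speed limits (rad/s): [2.57, 2.57, 3.14, 3.14, 3.14, 3.14, 3.14].

INTERFACE

Orientations are given as [roll, pitch, yaw] about the fixed x, y, z axes, in that order (R = Rz(yaw) Ry(pitch) Rx(roll)).
In Python, from cell import * gives the robot as it stands. The module is installed in compiled form; this text tells all that it offers.
- The arm moves only by the shell command python3 -m jog 'ROWS'. ROWS is a JSON object of lists of equal length, an entry for each row: "angular": the turn, a rotation vector about the tool's x, y, z in degrees, a list of three; "travel": the shift along the tool's x, y, z in cm, a list of three; "fingers": the closure, from 0 (fully open) to 1 (shut). In form: {"angular": [[rx, ry, rz], ...], "travel": [[tx, ty, tz], ...], "fingers": [fingers, ...]}. A call has 1 to 5 rows; each row is the pose to reach, as a shift and turn from the pose commanded when the call began, along the tool's axes at that moment; what a row does not reach only later rows make up. A row lasts 1/8 s, in which the tool goes at most 62.5 mm and 10.7 degrees, less where a joint would pass 70% of its speed; a pose out of reach is approached as far as the arm can. A call with a gripper value outside its range is refused whole. The fingers move at their own pace and stop on an object; the grip force is fixed at half the most. Time passes only in rows, so rows that repeat a pose let the fingers close. It gives the time, the measured TCP pose, the force and the opening at its end, in the units of the state.
- read_state(): the state, without advancing time (a new reading comes with each control period).
- get_image(name): name is "scene" or "top"; returns the picture (420x560x3 uint8, red, green, blue); there is no depth.
- camera_model(name): a dict with "mtx" (3x3 intrinsics, pixels), "k1" (the pictures are not rectified: a ray, as slopes to the right and down, at radius r is drawn at 1 + k1 r^2 times it, then the intrinsics apply), "T" (4x4, takes a point from camera to world coordinates). Camera axes: x right, y down, z forward; pixel columns grow to the right and rows downward; lengths in mm; the calibration is good to about 2 mm. A picture is of the moment at which its call begins. camera_model takes no time and is no camera call.
- finish_job(): hands the job in, once; it reports no verdict.
The state is a dict: "clock": time; "qpos": joint angles; "qd": joint speeds; "tau": joint torques, N m; "eef_pos": TCP position; "tool_rot": TCP orientation; "force": force on the tool from outside, world axes, zero at the start; "torque": the same for the moment, N m; "width": finger opening in mm.
Only numpy, scipy, OpenCV 4.12 (cv2) and the standard library are available. Lean on these libraries where they do the work, as an engineer would, in place of code of your own. Each camera call takes 0.05 s, during which the arm holds its last target. There are 200 camera calls.

TASK

On the curing station, turn the three-spoked carousel by gently pushing one of its spokes with a fingertip until the resin ring on its post stands squarely in front of the lamp's window; then press the start button fully down with a fingertip and let go of it. Do not touch or lift the ring on the post, do not press the button before the ring is in place, and leave the cup, the pick, the clear cube and the spare ring where they are.

Things in the scene. Friction and masses are not known exactly. Their poses are not given: they have to be found in the camera images.
- station: Fixed white base plate on the counter, 15 mm thick. Origin: on the counter, on the carousel's vertical axis; x towards the lamp, z up. It runs x -100 to +160, y -125 to +125 mm. At x 117 to 157, y -45 to +45 mm stands the grey lamp block, top 90 mm above the counter. The start button is at x 85, y -95 mm. Besides the plate nothing fixed is within 105 mm of the axis.
- lamp_window (a point): Centre of the lamp's clear window, on the block's face that looks at the carousel: 115 mm from the carousel's axis, 62 mm above the counter. The window is 42 mm wide; its clear edge also shows on the block's top. The ring must stop in front of it, on the line from the carousel's axis to this point, so that the whole ring lies within the window's width.
- carousel: Aluminium spider, turns either way without limit about the station's axis, stays where left (1 to 2 N at a spoke moves it; no coasting; over 15 N fails). Origin: on the axis, 15 mm above the counter; z up, x along the ring spoke. Hub 44 mm across, top 60 mm above the counter. 3 spokes at 120 degrees: bars 10 mm wide, 34 to 52 mm above the counter, 19 mm of free air beneath.
- post_foot (a point): Foot of the post on the ring spoke, where the ring's underside rests: 85 mm from the axis, 52 mm above the counter, on an end disc 30 mm across. The upright white post is 14 mm thick, its top 77 mm above the counter.
- spoke1_end (a point): Top of the outer end of the plain spoke 120 degrees counter-clockwise (seen from above) from the ring spoke; 80 mm from the axis, 52 mm above the counter. Push on a spoke's upright side.
- spoke2_end (a point): The same for the plain spoke 120 degrees clockwise from the ring spoke.
- ring: The resin ring, loose over the post (2 mm play): 26 mm outside, 18 mm inside, 10 mm high, 12 g. Origin: centre of its underside. It rides with the carousel and must not be touched.
- start (a joint): Travel of the start button, m: 0 released, 0.006 fully down (about 5 N); springs back.
- start_top (a point): Centre of the top of the round start button, 28 mm across, 37 mm above the counter, in a round black housing 44 mm across and 27 mm high (above the counter); pressed straight down.
- spare_ring: A second loose ring of the same size lying on the counter beside the station; leave alone.
- cup: Grey silicone mixing cup, 68 mm across, 65 mm high, on the counter; origin at the centre of its underside; leave alone.
- cube: Clear acrylic cube, 50 mm, on the counter; origin at the centre of its underside; leave alone.
- pick: Steel dental pick, 156 mm long along its x, about 8 mm thick, lying on the counter; origin under its middle; leave alone.

How it is judged (in metres and radians):
On the way, in this order (a step that is already met when the one before it is completed fails the run):
1. the ring on the post stands in front of the lamp window (y of ring in the frame of station between -0.008 and 0.008 m and x of ring in the frame of station above 0.07 m and distance between ring and post_foot below 0.008 m and angular speed of carousel below 0.1 rad/s), for 0.2 s.
2. the start button is pressed down (y of ring in the frame of station between -0.008 and 0.008 m and x of ring in the frame of station above 0.07 m and value of joint start above 0.0045 m), for 0.05 s.
At the end, for the whole second after the job is handed in: The ring sits on its post within 8 mm either side of the line from the axis to the window's centre; the carousel is at rest; the button, pressed at least 4.5 mm, is up again (under 2 mm); the cup, pick, cube and spare ring lie within 15 mm of where they were (all of step 1 and value of joint start below 0.002 m and distance of each of spare_ring, cup, cube, pick from where it was at the start of the episode below 0.015 m); the robot touches nothing.
It fails at once if the robot touches the ring on the post (contact force between any of the fingers, the arm and ring above 0.3 N).
It fails at once if the ring is lifted or knocked off its post (distance between ring and post_foot above 0.01 m).
It fails at once if the carousel is pushed, gripped or struck with more than 15 N (contact force between any of the fingers, the arm and carousel above 15 N).
It fails at once if the button is pressed while the ring is not in front of the lamp (value of joint start above 0.003 m and not (y of ring in the frame of station between -0.008 and 0.008 m and x of ring in the frame of station above 0.07 m)).
It fails at once if the cup, pick, cube or spare ring is moved or lifted (distance of any of spare_ring, cup, cube, pick from where it was at the start of the episode above 0.015 m).
It also fails if it takes over 51 s, if anything falls off the work surface, if the arm or the gripper's body presses on something with over 40 N, if the wrist force passes 120 N, or if a joint passes its speed limit or range.

## Working session

There is one attempt and no reset: what is moved stays moved. The work goes in short steps, Python scripts to look and compute and a shell command to move; the robot and the scene stay as the last step left them, time stands still between calls to the robot, and variables do not carry over. Pictures are saved under pics/ and viewed, on a budget of 10 in all, crops included, one or two more only if the job needs it, and the job is handed in when it is done.

```bash
mkdir -p pics; cat > h.py <<'E'
from cell import *
import numpy as np, cv2
def ray(name,uv):
    c=camera_model(name);K=np.array(c["mtx"]);T=np.array(c["T"])
    d=(np.linalg.inv(K)@[uv[0],uv[1],1])[:2]
    s=d.copy()
    for _ in range(30): s=d/(1+c["k1"]*(s@s))
    return T[:3,3],T[:3,:3]@np.r_[s,1]
def onz(name,uv,z):
    o,r=ray(name,uv); return o+r*(z-o[2])/r[2]
def proj(name,P):
    c=camera_model(name);K=np.array(c["mtx"]);T=np.array(c["T"])
    p=T[:3,:3].T@(np.array(P,float)-T[:3,3]); s=p[:2]/p[2]
    s=s*(1+c["k1"]*(s@s)); return (K@np.r_[s,1])[:2]
E
python3 - <<'E'
from h import *
for n in("top","scene"):
    im=get_image(n); cv2.imwrite(f"pics/{n}0.png",cv2.resize(im[...,::-1],(800,600),interpolation=cv2.INTER_CUBIC)); cv2.imwrite(f"raw_{n}.png",im[...,::-1])
    c=camera_model(n);print(c)
print(read_state())
E
```

```text
{'mtx': array([[391.07151098,   0.        , 279.92943265],
       [  0.        , 391.07151098, 208.08325487],
       [  0.        ,   0.        ,   1.        ]]), 'k1': -0.09229473143112159, 'T': array([[-2.39176385e-02, -9.84391422e-01,  1.74360190e-01,
         4.44995696e+02],
       [-9.99700572e-01,  2.44524195e-02,  9.19217955e-04,
         2.82210960e+01],
       [-5.16839877e-03, -1.74285996e-01, -9.84681512e-01,
         7.89569748e+02],
       [ 0.00000000e+00,  0.00000000e+00,  0.00000000e+00,
         1.00000000e+00]])}
{'mtx': array([[443.30810824,   0.        , 272.33408015],
       [  0.        , 443.30810824, 211.65978275],
       [  0.        ,   0.        ,   1.        ]]), 'k1': -0.038250743148426525, 'T': array([[ 6.66742128e-01,  5.16106243e-01, -5.37670234e-01,
         9.46255631e+02],
       [ 7.45114715e-01, -4.46027820e-01,  4.95845989e-01,
        -3.25407487e+02],
       [ 1.60933280e-02, -7.31227413e-01, -6.81943894e-01,
         5.98956403e+02],
       [ 0.00000000e+00,  0.00000000e+00,  0.00000000e+00,
         1.00000000e+00]])}
{'clock': 0.1, 'qpos': array([ 1.14315722,  0.62925422,  0.03843599,  1.51828059, -0.0269911 ,
        0.99630533, -0.01999032]), 'qd': array([-9.16516585e-04, -3.64261106e-03,  1.58497507e-03, -3.74250665e-03,
       -2.25062581e-04, -7.46814561e-04,  7.84661597e-05]), 'tau': array([ 2.59506276e-03, -5.64537799e+01,  1.23052452e+00, -1.93974048e+01,
        1.13243406e-02,  5.53825565e-03, -7.20597342e-07]), 'eef_pos': array([ 229.92567649, -607.36666398,  230.47648512]), 'tool_rot': array([-3.13986298e+00,  2.01563872e-05,  3.61860451e-01]), 'force': array([-0.24523649,  0.84692764, -0.17215386]), 'torque': array([0.01135465, 0.01931388, 0.0133221 ]), 'width': 85.49925876319432}
```

View pics/top0.png

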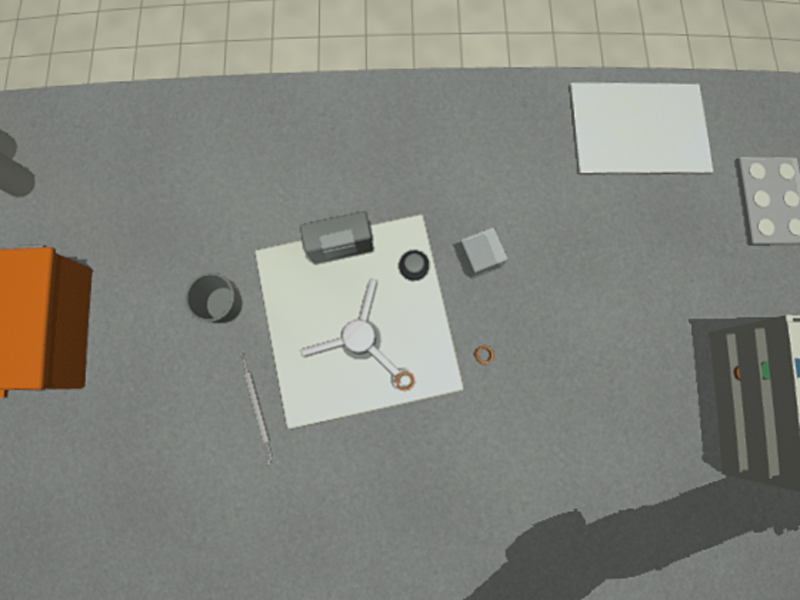

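View pics/scene0.png

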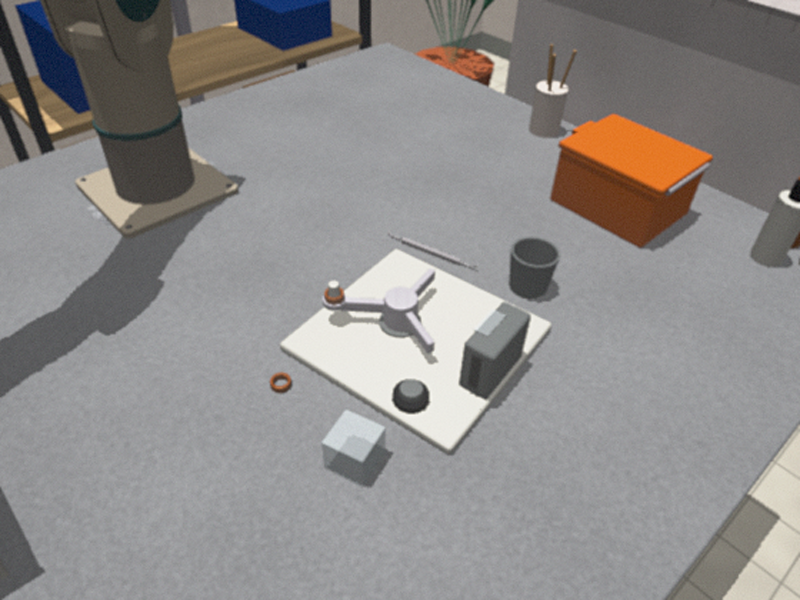

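The top view shows the plate with corners at (256,250), (422,215), (462,390), (289,429). The hub is at (359,336), the ring at (402,380), the plain spoke tips at (373,281) and (304,352), the lamp at (337,235) and the button at (413,264). The scene view agrees. Next I'll turn these into positions.

```bash
cat > meas.py <<'E'
from h import *
def station(im):
    hsv=cv2.cvtColor(im,cv2.COLOR_RGB2HSV)
    m=((hsv[...,2]>185)&(hsv[...,1]<45)).astype(np.uint8); 
    m[:140]=0; m[:,:160]=0; m[:,340:]=0; m[310:]=0
    c=max(cv2.findContours(m,0,2)[0],key=cv2.contourArea)
    P=np.array([onz("top",p,15)[:2] for p in cv2.convexHull(c)[:,0].astype(float)],np.float32)
    return cv2.minAreaRect(P)
def ringc(im):
    hsv=cv2.cvtColor(im,cv2.COLOR_RGB2HSV)
    m=((hsv[...,1]>110)&((hsv[...,0]<15)|(hsv[...,0]>170))).astype(np.uint8); m[:, :170]=0; m[:,360:]=0;m[:150]=0
    out=[]
    for c in cv2.findContours(m,0,2)[0]:
        if len(c)>8: out.append((cv2.minEnclosingCircle(c)))
    return out
E
python3 - <<'E'
from meas import *
im=cv2.imread("raw_top.png")[...,::-1].copy()
(c,s,a)=station(im);print(c,s,a)
print(cv2.boxPoints((c,s,a)))
f=0.7
hub=onz("top",(359*f,336*f),60);print("hub",hub)
for n,p,z in(("btn",(414,262),37),("sp",(373,281),52),("sp",(304,352),52),("lampwin",(338,243),62),("cube",(482,251),25),("cup",(214,298),40),("pick",(243,355),4),("pick",(270,463),4)):
    print(n,onz("top",np.array(p)*f,z))
for r in ringc(im):print(r,onz("top",r[0],60),onz("top",r[0],5))
E
```

```text
(554.432373046875, 90.86148071289062) (255.980712890625, 245.38706970214844) 11.103732109069824
[[405.20895   186.60907  ]
 [452.467     -54.184383 ]
 [703.65576    -4.8861084]
 [656.3977    235.90735  ]]
hub [523.92113085  83.77428934  60.        ]
btn [627.31335452   8.23012982  37.        ]
sp [598.76233092  64.63816499  52.        ]
sp [505.1841511  157.58342602  52.        ]
lampwin [650.23298002 110.61610816  62.        ]
cube [643.87268778 -88.64284331  25.        ]
cup [583.05669578 285.23349383  40.        ]
pick [506.60615014 253.05928657   4.        ]
pick [357.00702909 213.17924305   4.        ]
((282.5, 266.5), 6.041623115539551) [464.37727445  26.77365108  60.        ] [465.8383915  26.6645327   5.       ]
((286.0, 265.0), 5.385264873504639) [466.97598796  20.23045555  60.        ] [468.63301396  19.62806596   5.        ]
((343.0, 249.0), 4.123205661773682) [493.79310459 -86.82876266  60.        ] [497.47178982 -95.50201458   5.        ]
((337.0, 247.5), 5.590270042419434) [496.89229986 -75.73598043  60.        ] [500.80462381 -83.57298191   5.        ]
```

```bash
cat > plan.py <<'E'
from h import *
from scipy.spatial.transform import Rotation as Ro
C=np.array([524.6,84.6]); LAMP=11.1
def Rt(): return Ro.from_euler("xyz",read_state()["tool_rot"]).as_matrix()
def rel(P):  # world target -> tool shift in cm
    s=read_state(); return np.round(Rt().T@(np.array(P)-s["eef_pos"])/10,2)
def push(th,r=55,gap=0):  # tip centre touching cw side of spoke at angle th (deg)
    t=np.radians(th);u=np.array([np.cos(t),np.sin(t)]);n=np.array([-u[1],u[0]])
    R=Rt(); h=11*abs(n@R[:2,0])+14.5*abs(n@R[:2,1])
    return C+r*u-(5+h+gap)*n
E
python3 -c "
from plan import *
p=push(-15,gap=18);print(p)
print(rel([*p,231]))"
```

```text
[567.06402094  30.57420186]
[ 5.411e+01 -4.773e+01  3.000e-02]
```

```bash
python3 -m jog '{"angular":[[0,0,0],[0,0,0],[0,0,0],[0,0,0],[0,0,0]],"travel":[[4.5,-4,0],[9,-8,0],[13.5,-12,0],[18,-16,0],[22.5,-19.9,0]],"fingers":[1,1,1,1,1]}'
python3 -c "
from plan import *
print(rel([*push(-15,gap=18),231]))"
```

```text
clock: 0.72
eef_pos: [370.7, -340.2, 231.2]
tool_rot: [-3.141, -0.0, 0.362]
force: [0.8, 0.2, 0.5]
width: -0.0
[ 3.149e+01 -2.773e+01  3.000e-02]
```

```bash
python3 -m jog '{"angular":[[0,0,0],[0,0,0],[0,0,0],[0,0,0],[0,0,0]],"travel":[[4.5,-4,0],[9,-8,0],[13.5,-12,0],[18,-16,0],[22.5,-19.8,0]],"fingers":[1,1,1,1,1]}'
python3 -m jog '{"angular":[[0,0,0],[0,0,0],[0,0,0],[0,0,0],[0,0,0]],"travel":[[4.5,-4,0],[8.9,-7.9,0],[8.9,-7.9,4],[8.9,-7.9,8],[8.9,-7.9,11]],"fingers":[1,1,1,1,1]}'
python3 - <<'E'
from plan import *
im=get_image("top");s=im[130:320,150:400]
cv2.imwrite("pics/a1.png",cv2.resize(s[...,::-1],(750,570),interpolation=cv2.INTER_CUBIC))
print(read_state()["eef_pos"],push(-15,gap=18),rel([*push(-15,gap=18),43]))
print(proj("top",read_state()["eef_pos"]))
E
```

```text
clock: 1.35
eef_pos: [511.0, -75.5, 231.2]
tool_rot: [3.142, 0.0, 0.362]
force: [1.4, 0.0, 0.3]
width: 0.0
clock: 1.98
eef_pos: [564.8, 28.2, 119.4]
tool_rot: [-3.141, 0.002, 0.362]
force: [0.2, -0.7, -0.5]
width: 0.2
[562.51819359  27.9816281  116.13280758] [567.06398993  30.57408613] [ 0.57 -0.07  7.31]
[280.44951295 209.04240051]
```

View pics/a1.png

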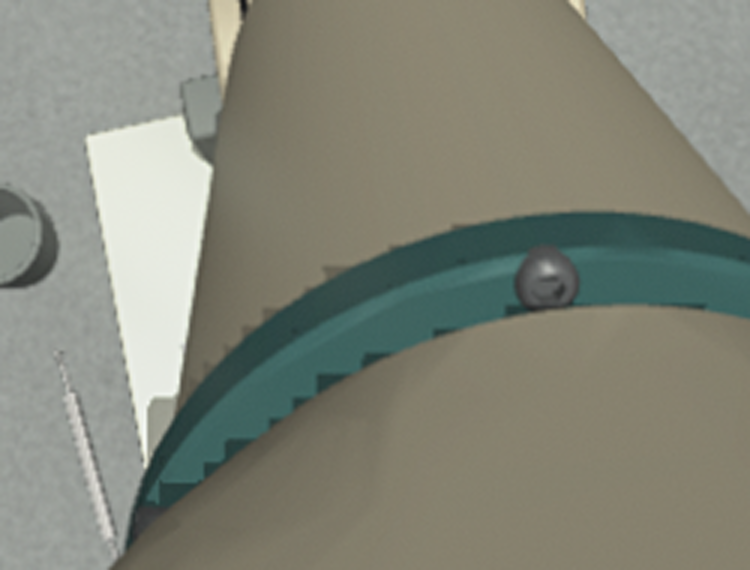

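The arm blocks the top view, so I'll use the scene camera. Next I descend beside the spoke.

```bash
python3 -m jog '{"angular":[[0,0,0],[0,0,0],[0,0,0],[0,0,0],[0,0,0]],"travel":[[0,0,2],[0,0,4],[0,0,6],[0,0,7.4],[0,0,7.4]],"fingers":[1,1,1,1,1]}'
python3 - <<'E'
from plan import *
im=get_image("scene");s=im[150:320,190:400]
cv2.imwrite("pics/a2.png",cv2.resize(s[...,::-1],(735,595),interpolation=cv2.INTER_CUBIC))
print(read_state()["eef_pos"],push(-15,gap=18),rel([*push(-15,gap=18),43]))
E
```

```text
clock: 2.65
eef_pos: [565.1, 28.0, 46.7]
tool_rot: [-3.141, 0.002, 0.362]
force: [-0.7, 0.2, -0.1]
width: 0.2
[565.73574153  27.98273545  47.39991294] [567.06403407  30.57425084] [ 0.22 -0.2   0.44]
```

View pics/a2.png

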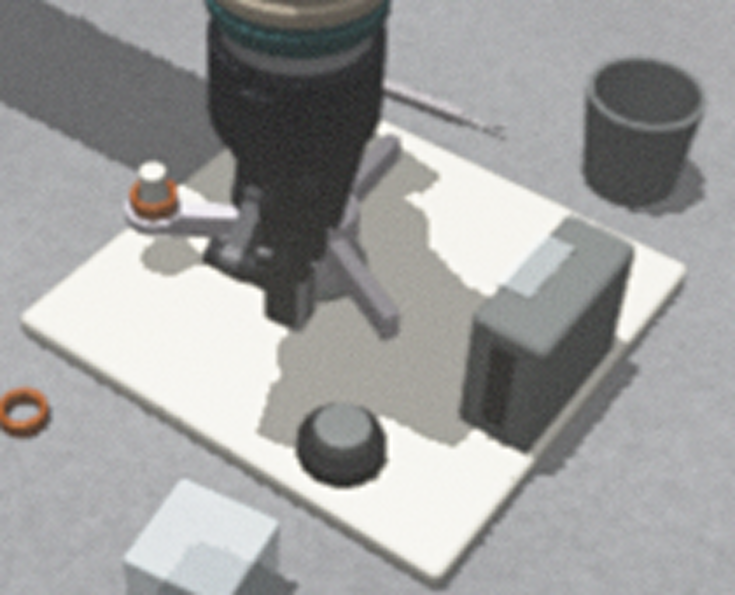

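Seen here: the finger tip at (290,300), clear of spoke 1's side (outer end at 395,320), with the ring untouched at (155,200). Next is the gentle push.

```bash
python3 -m jog '{"angular":[[0,0,0],[0,0,0],[0,0,0]],"travel":[[0.1,-0.1,0.2],[0.2,-0.2,0.4],[0.2,-0.2,0.4]],"fingers":[1,1,1]}'
cat >nx.py <<'E'
import sys
from plan import *
s=read_state();print(s["eef_pos"].round(1),s["force"].round(1))
a,b,n=map(float,sys.argv[1:4])
for t in np.linspace(a,b,int(n)): print(round(t,1),rel([*push(t),43]))
E
python3 - <<'E'
from plan import *
for g in(12,6,3,0):print(g,rel([*push(-15,gap=g),43]))
E
python3 nx.py -10 0 3
```

```text
clock: 3.08
eef_pos: [567.1, 30.9, 43.5]
tool_rot: [-3.142, -0.0, 0.362]
force: [0.1, 0.5, 0.5]
width: 0.1
12 [ 0.34 -0.46  0.05]
6 [ 0.69 -0.94  0.05]
3 [ 0.86 -1.19  0.05]
0 [ 1.04 -1.43  0.05]
[567.1  30.9  43.5] [0.1 0.5 0.5]
-10.0 [ 1.48 -1.73  0.05]
-5.0 [ 1.89 -2.08  0.05]
0.0 [ 2.28 -2.48  0.05]
```

```bash
python3 -m jog '{"angular":[[0,0,0],[0,0,0],[0,0,0],[0,0,0],[0,0,0]],"travel":[[0.34,-0.46,0],[0.69,-0.94,0],[0.86,-1.19,0],[1.04,-1.43,0],[1.26,-1.58,0]],"fingers":[1,1,1,1,1]}'
python3 nx.py -11 5 5
```

```text
clock: 3.7
eef_pos: [573.1, 50.0, 43.3]
tool_rot: [3.142, 0.0, 0.362]
force: [-0.2, 0.5, 0.2]
width: 0.1
[573.1  50.   43.3] [-0.2  0.5  0.2]
-11.0 [ 0.15 -0.09  0.03]
-7.0 [ 0.49 -0.36  0.03]
-3.0 [ 0.81 -0.66  0.03]
1.0 [ 1.11 -0.99  0.03]
5.0 [ 1.39 -1.35  0.03]
```

```bash
python3 -m jog '{"angular":[[0,0,0],[0,0,0],[0,0,0],[0,0,0],[0,0,0]],"travel":[[0.15,-0.09,0],[0.49,-0.36,0],[0.81,-0.66,0],[1.11,-0.99,0],[1.39,-1.35,0]],"fingers":[1,1,1,1,1]}'
python3 nx.py 9 30 5
python3 - <<'E'
from plan import *
im=get_image("scene");s=im[150:320,190:400]
cv2.imwrite("pics/a3.png",cv2.resize(s[...,::-1],(735,595),interpolation=cv2.INTER_CUBIC))
E
```

```text
clock: 4.32
eef_pos: [581.4, 67.6, 43.3]
tool_rot: [3.142, 0.0, 0.362]
force: [-0.6, -0.5, -0.1]
width: 0.1
[581.4  67.6  43.3] [-0.6 -0.5 -0.1]
9.0 [ 0.24 -0.38  0.03]
14.2 [ 0.52 -0.92  0.03]
19.5 [ 0.74 -1.51  0.03]
24.8 [ 0.92 -1.96  0.03]
30.0 [ 1.06 -2.4   0.03]
```

View pics/a3.png

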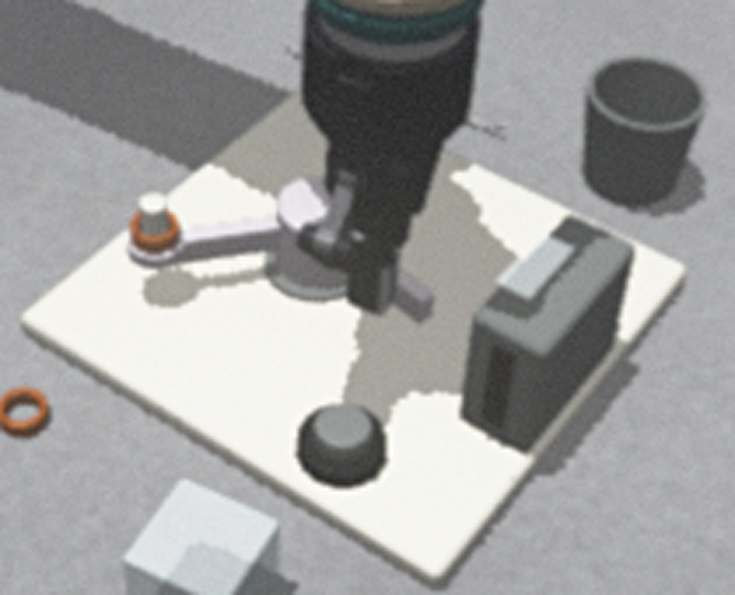

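The ring has moved from (155,200) to (155,230), so the carousel is turning with negligible force. I'll continue.

```bash
cat >> nx.py <<'E'
im=get_image("scene");hsv=cv2.cvtColor(im,cv2.COLOR_RGB2HSV)
m=((hsv[...,1]>110)&((hsv[...,0]<15)|(hsv[...,0]>170))).astype(np.uint8);m[:185]=0;m[:,:205]=0;m[:,360:]=0;m[300:]=0
k,_,st,ce=cv2.connectedComponentsWithStats(m)
for i in range(1,k):
    if st[i,4]>15:
        x=(st[i,0]+st[i,2]/2-.5,st[i,1]+st[i,3]/2-.5)
        p=onz("scene",x,57)[:2]-C;print("orange",np.round(x,1),st[i,4],"r",np.hypot(*p).round(1),"ang",np.degrees(np.arctan2(p[1],p[0])).round(1))
E
python3 -m jog '{"angular":[[0,0,0],[0,0,0],[0,0,0],[0,0,0],[0,0,0]],"travel":[[0.24,-0.38,0],[0.52,-0.92,0],[0.74,-1.51,0],[0.92,-1.96,0],[1.06,-2.4,0]],"fingers":[1,1,1,1,1]}'
python3 nx.py 35 55 5
```

```text
clock: 5.0
eef_pos: [582.8, 93.9, 43.3]
tool_rot: [3.141, -0.0, 0.362]
force: [-0.9, -0.7, 0.9]
width: 0.0
[582.8  93.9  43.3] [-0.9 -0.7  0.9]
35.0 [ 0.09 -0.44  0.03]
40.0 [ 0.15 -0.9   0.03]
45.0 [ 0.18 -1.38  0.03]
50.0 [ 0.15 -1.87  0.03]
55.0 [ 0.08 -2.37  0.03]
orange [241.5 228. ] 44 r 84.2 ang -96.6
```

```bash
python3 -m jog '{"angular":[[0,0,0],[0,0,0],[0,0,0],[0,0,0],[0,0,0]],"travel":[[0.09,-0.44,0],[0.15,-0.9,0],[0.18,-1.38,0],[0.15,-1.87,0],[0.08,-2.37,0]],"fingers":[1,1,1,1,1]}'
python3 nx.py 60 80 5
```

```text
clock: 5.68
eef_pos: [575.1, 116.4, 43.4]
tool_rot: [3.142, -0.0, 0.362]
force: [-0.1, -1.6, 0.4]
width: 0.4
[575.1 116.4  43.4] [-0.1 -1.6  0.4]
60.0 [-0.12 -0.5   0.04]
65.0 [-0.3  -1.    0.04]
70.0 [-0.53 -1.49  0.04]
75.0 [-0.82 -1.97  0.04]
80.0 [-1.16 -2.43  0.04]
orange [256.5 238. ] 49 r 83.5 ang -72.3
```

```bash
python3 -m jog '{"angular":[[0,0,0],[0,0,0],[0,0,0],[0,0,0],[0,0,0]],"travel":[[-0.12,-0.5,0],[-0.3,-1.0,0],[-0.53,-1.49,0],[-0.82,-1.97,0],[-1.16,-2.43,0]],"fingers":[1,1,1,1,1]}'
python3 nx.py 85 105 5
```

```text
clock: 6.35
eef_pos: [555.4, 135.0, 43.4]
tool_rot: [-3.142, -0.0, 0.362]
force: [1.5, -1.3, -0.4]
width: -0.1
[555.4 135.   43.4] [ 1.5 -1.3 -0.4]
85.0 [-0.37 -0.41  0.04]
90.0 [-0.81 -0.8   0.04]
95.0 [-1.3  -1.14  0.04]
100.0 [-1.83 -1.44  0.03]
105.0 [-2.39 -1.68  0.03]
orange [278. 243.] 47 r 83.1 ang -46.1
```

```bash
python3 -m jog '{"angular":[[0,0,0],[0,0,0],[0,0,0],[0,0,0],[0,0,0]],"travel":[[-0.37,-0.41,0],[-0.81,-0.8,0],[-1.3,-1.14,0],[-1.83,-1.44,0],[-2.39,-1.68,0]],"fingers":[1,1,1,1,1]}'
python3 nx.py 110 130 5
```

```text
clock: 7.02
eef_pos: [527.0, 142.1, 43.4]
tool_rot: [-3.142, -0.0, 0.362]
force: [0.1, -0.7, 0.2]
width: -0.1
[527.  142.1  43.4] [ 0.1 -0.7  0.2]
110.0 [-0.57 -0.19  0.04]
115.0 [-0.97 -0.32  0.04]
120.0 [-1.35 -0.43  0.04]
125.0 [-1.75 -0.51  0.04]
130.0 [-2.17 -0.57  0.04]
orange [302.5 240. ] 50 r 83.1 ang -16.9
```

```bash
python3 -m jog '{"angular":[[0,0,0],[0,0,0],[0,0,0],[0,0,0],[0,0,0]],"travel":[[-0.57,-0.19,0],[-0.97,-0.32,0],[-1.35,-0.43,0],[-1.75,-0.51,0],[-1.75,-0.51,0]],"fingers":[1,1,1,1,1]}'
python3 nx.py 127 135 5
```

```text
clock: 7.7
eef_pos: [508.4, 140.5, 43.3]
tool_rot: [-3.141, 0.001, 0.362]
force: [-0.1, 0.0, -0.1]
width: -0.0
[508.4 140.5  43.3] [-0.1  0.  -0.1]
127.0 [-0.12 -0.03  0.03]
129.0 [-0.29 -0.05  0.03]
131.0 [-0.46 -0.06  0.03]
133.0 [-0.63 -0.07  0.03]
135.0 [-0.81 -0.07  0.03]
orange [315.5 233.5] 51 r 83.4 ang 2.3
```

```bash
python3 -m jog '{"angular":[[0,0,0],[0,0,0],[0,0,0],[0,0,0],[0,0,0]],"travel":[[-0.2,-0.05,0],[-0.4,-0.06,0],[-0.55,-0.07,0],[-0.7,-0.07,0],[-0.7,-0.07,0]],"fingers":[1,1,1,1,1]}'
python3 nx.py 134 138 3
python3 - <<'E'
from plan import *
im=get_image("scene");s=im[150:320,190:400]
cv2.imwrite("pics/a4.png",cv2.resize(s[...,::-1],(735,595),interpolation=cv2.INTER_CUBIC))
E
```

```text
clock: 8.38
eef_pos: [502.2, 138.6, 43.3]
tool_rot: [-3.142, 0.0, 0.362]
force: [0.4, 0.5, 0.2]
width: -0.1
[502.2 138.6  43.3] [0.4 0.5 0.2]
134.0 [-0.07 -0.03  0.03]
136.0 [-0.25 -0.03  0.03]
138.0 [-0.43 -0.02  0.03]
orange [319.  230.5] 53 r 83.3 ang 9.1
```

View pics/a4.png

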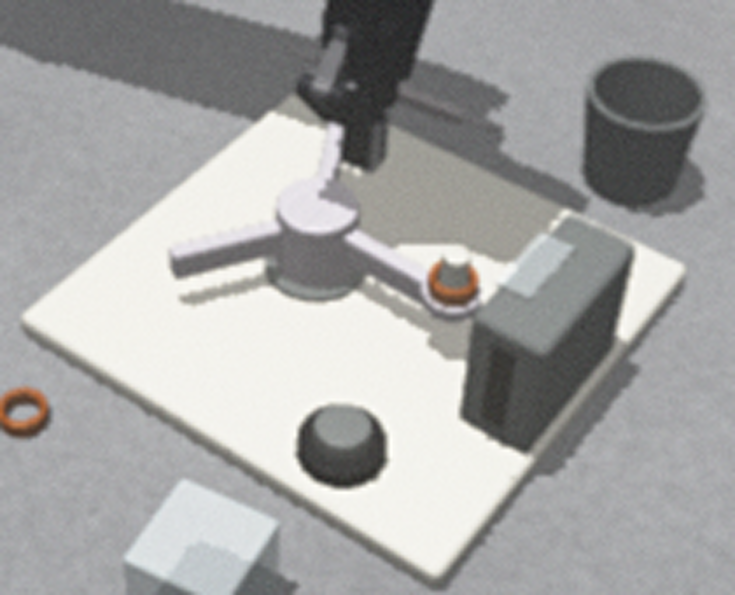

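```bash
python3 -m jog '{"angular":[[0,0,0],[0,0,0],[0,0,0]],"travel":[[-0.1,-0.02,0],[-0.22,-0.03,0],[-0.22,-0.03,0]],"fingers":[1,1,1]}'
python3 nx.py 136 138 2
python3 - <<'E'
from plan import *
R=np.array([[np.cos(np.radians(LAMP)),np.sin(np.radians(LAMP))],[-np.sin(np.radians(LAMP)),np.cos(np.radians(LAMP))]])
for n,u,z in(("hub",(318,210),60),("win",(537,265),90),("btn",(343,428),37),("postTop",(457,262),77)):
    print(n,(R@(onz("scene",np.array(u)/3.5+[190,150],z)[:2]-C)).round(1))
E
```

```text
clock: 8.85
eef_pos: [500.1, 138.1, 43.3]
tool_rot: [3.142, 0.0, 0.362]
force: [1.0, 0.1, 0.8]
width: -0.2
[500.1 138.1  43.3] [1.  0.1 0.8]
136.0 [-0.04 -0.    0.03]
138.0 [-0.22  0.    0.03]
orange [320.  229.5] 53 r 83.3 ang 11.2
hub [ 2.7 -4.3]
win [124.2   1.7]
btn [ 85.7 -96.7]
postTop [87.4 -7.9]
```

```bash
python3 -m jog '{"angular":[[0,0,0],[0,0,0],[0,0,0],[0,0,0],[0,0,0]],"travel":[[1,0,0],[2,0,0],[2,0,-3],[2,0,-8],[2,0,-13]],"fingers":[1,1,1,1,1]}'
python3 -m jog '{"angular":[[0,0,0],[0,0,0],[0,0,0],[0,0,0],[0,0,0]],"travel":[[-2.5,5,-1],[-5,10,-2],[-7.5,15,-3],[-10,20,-4],[-13,25,-4]],"fingers":[1,1,1,1,1]}'
python3 -m jog '{"angular":[[0,0,0],[0,0,0],[0,0,0],[0,0,0],[0,0,0]],"travel":[[-2.5,5,0],[-5,10,0],[-7.5,15,0],[-7.5,15,0],[-7.5,15,0]],"fingers":[1,1,1,1,1]}'
python3 - <<'E'
from meas import *
im=get_image("top");s=im[130:320,160:410];cv2.imwrite("raw_top2.png",im[...,::-1])
cv2.imwrite("pics/a5.png",cv2.resize(s[...,::-1],(750,570),interpolation=cv2.INTER_CUBIC))
print(station(im))
E
```

```text
clock: 9.52
eef_pos: [519.1, 145.5, 174.5]
tool_rot: [-3.141, 0.001, 0.362]
force: [1.1, 0.3, 0.2]
width: -0.1
clock: 10.15
eef_pos: [486.9, -136.4, 214.3]
tool_rot: [3.14, -0.002, 0.362]
force: [0.8, -0.4, 1.0]
width: -0.1
clock: 10.78
eef_pos: [469.0, -300.9, 213.1]
tool_rot: [-3.14, -0.0, 0.362]
force: [0.7, 0.8, -0.5]
width: 0.0
((554.28125, 91.2128677368164), (256.26165771484375, 246.5110321044922), 11.160183906555176)
```

View pics/a5.png

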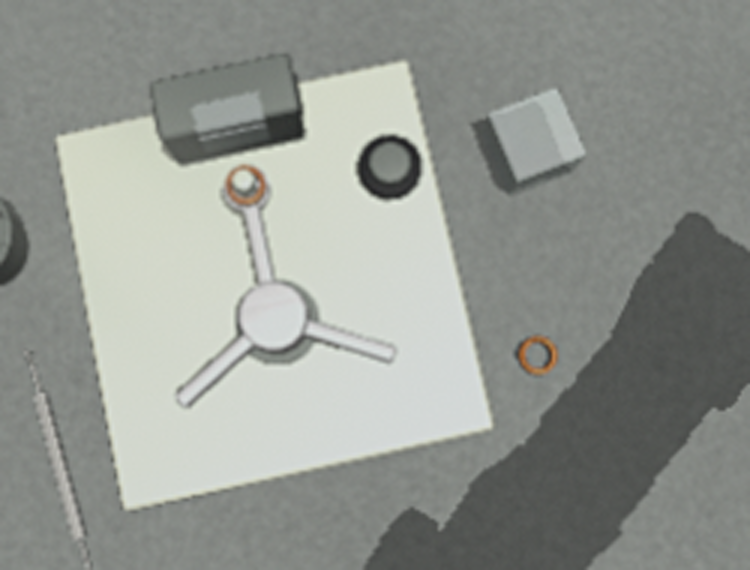

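The ring is at (246,185) and the hub at (274,316). The window's clear strip is centred at about (229,116). I'll check the ring's angle from above, using spoke tips as well.

```bash
cat > chk.py <<'E'
from meas import *
import sys
def chk(pts,axis=None):
    a=np.radians(11.13);R=np.array([[np.cos(a),np.sin(a)],[-np.sin(a),np.cos(a)]])
    C=np.array([554.35,91.04])-30*R[0]
    print("axis",C)
    for n,u,z in pts:
        p=R@(onz("top",np.array(u)/3+[160,130],z)[:2]-C);print(n,p.round(1),np.hypot(*p).round(1),np.degrees(np.arctan2(p[1],p[0])).round(1))
E
python3 - <<'E'
from chk import *
chk([("hub",(274,316),60),("ring",(246,185),60),("post",(243,179),77),("win",(229,116),90),("winfront",(233,134),85),("sp",(395,353),52),("sp",(182,398),52),("btn",(391,160),37)])
im=cv2.imread("raw_top2.png")[...,::-1].copy();print([(np.round(r[0],1),r[1]) for r in ringc(im)])
E
```

```text
axis [524.91424824  85.24892769]
hub [-1.5 -1.3] 2.0 -140.2
ring [84.3 -0.9] 84.3 -0.6
post [84.5 -0.8] 84.5 -0.5
win [122.3  -0.9] 122.3 -0.4
winfront [111.9  -0.8] 111.9 -0.4
sp [-39.9 -70.3] 80.8 -119.6
sp [-38.6  66.1] 76.5 120.3
btn [ 85.5 -96.4] 128.9 -48.4
[(array([343., 249.]), 4.123205661773682), (array([337. , 247.5]), 5.590270042419434), (array([244., 191.]), 5.099119663238525)]
```

```bash
python3 -c "
from plan import *
print(rel([626.8,7,213]),rel([626.8,7,60]))"
```

```text
[ 25.64 -23.09   0.05] [ 25.63 -23.07  15.35]
```

```bash
python3 -m jog '{"angular":[[0,0,0],[0,0,0],[0,0,0],[0,0,0],[0,0,0]],"travel":[[4.3,-3.9,0],[8.6,-7.8,0],[12.9,-11.6,0],[17.2,-15.4,0],[21.5,-19.3,0]],"fingers":[1,1,1,1,1]}'
python3 -m jog '{"angular":[[0,0,0],[0,0,0],[0,0,0],[0,0,0],[0,0,0]],"travel":[[4.1,-3.8,0],[4.1,-3.8,4],[4.1,-3.8,8],[4.1,-3.8,12],[4.1,-3.8,14]],"fingers":[1,1,1,1,1]}'
python3 -m jog '{"angular":[[0,0,0],[0,0,0]],"travel":[[0,0,0.5],[0,0,0.5]],"fingers":[1,1]}'
python3 - <<'E'
from plan import *
print(rel([626.8,7,45]),rel([626.8,7,29.5]),read_state()["force"])
im=get_image("scene");s=im[150:320,190:400]
cv2.imwrite("pics/a6.png",cv2.resize(s[...,::-1],(735,595),interpolation=cv2.INTER_CUBIC))
E
```

```text
clock: 11.45
eef_pos: [602.1, -40.7, 213.6]
tool_rot: [-3.141, -0.0, 0.365]
force: [1.2, -1.1, -0.1]
width: 0.4
clock: 12.08
eef_pos: [624.5, 7.9, 71.1]
tool_rot: [-3.139, 0.003, 0.365]
force: [-0.5, 0.7, 0.1]
width: 0.3
clock: 12.32
eef_pos: [626.6, 6.5, 68.8]
tool_rot: [-3.141, -0.001, 0.363]
force: [-0.2, -0.3, 1.0]
width: 0.2
[ 0.04 -0.04  2.38] [ 0.03 -0.04  3.93] [-0.18626872 -0.27182418  0.95573817]
```

View pics/a6.png

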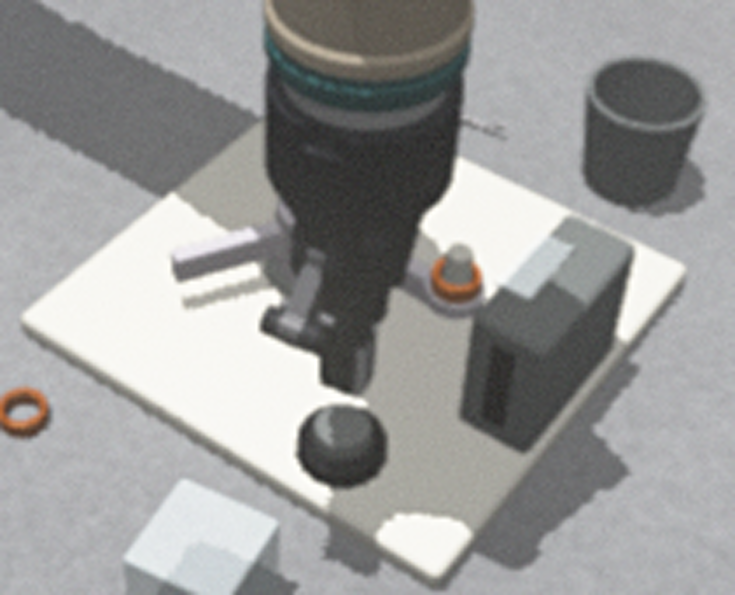

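The finger tip at (345,385) is right above the button at (343,430), and the ring at (457,280) is undisturbed. Now I press slowly.

```bash
python3 -m jog '{"angular":[[0,0,0],[0,0,0],[0,0,0],[0,0,0],[0,0,0]],"travel":[[0,0,1],[0,0,2],[0,0,2.8],[0,0,3.1],[0,0,3.4]],"fingers":[1,1,1,1,1]}'
python3 -m jog '{"angular":[[0,0,0],[0,0,0],[0,0,0]],"travel":[[0,0,0.2],[0,0,0.4],[0,0,0.4]],"fingers":[1,1,1]}'
```

```text
clock: 13.0
eef_pos: [625.7, 5.2, 34.1]
tool_rot: [-3.141, 0.001, 0.362]
force: [-2.5, 0.6, 3.7]
width: -0.2
clock: 13.38
eef_pos: [625.8, 5.2, 31.1]
tool_rot: [-3.141, 0.001, 0.362]
force: [-4.9, 0.4, 8.9]
width: 0.1
```

The reaction is 8.9 N at z 31.1, so the button has bottomed out (5 N, 31 mm expected). I'll add 0.5 mm, then release and retreat.

```bash
python3 -m jog '{"angular":[[0,0,0],[0,0,0],[0,0,0]],"travel":[[0,0,0.05],[0,0,0.05],[0,0,0.05]],"fingers":[1,1,1]}'
python3 -m jog '{"angular":[[0,0,0],[0,0,0],[0,0,0],[0,0,0],[0,0,0]],"travel":[[0,0,-0.6],[0,0,-2],[0,0,-6],[0,0,-11],[0,0,-16]],"fingers":[1,1,1,1,1]}'
python3 -m jog '{"angular":[[0,0,0],[0,0,0],[0,0,0],[0,0,0],[0,0,0]],"travel":[[-4.3,3.9,0],[-8.6,7.8,0],[-12.9,11.6,0],[-17.2,15.4,0],[-21.5,19.3,0]],"fingers":[1,1,1,1,1]}'
python3 -m jog '{"angular":[[0,0,0],[0,0,0],[0,0,0]],"travel":[[-4.3,3.9,0],[-4.3,3.9,0],[-4.3,3.9,0]],"fingers":[1,1,1]}'
python3 - <<'E'
from meas import *
im=get_image("top");s=im[130:320,160:410]
cv2.imwrite("pics/a7.png",cv2.resize(s[...,::-1],(750,570),interpolation=cv2.INTER_CUBIC))
E
```

```text
clock: 13.75
eef_pos: [625.8, 5.1, 31.0]
tool_rot: [-3.141, 0.001, 0.362]
force: [-5.7, 0.5, 11.4]
width: -0.4
clock: 14.38
eef_pos: [627.2, 5.3, 192.1]
tool_rot: [3.141, -0.002, 0.362]
force: [0.8, 0.8, -0.3]
width: -0.1
clock: 15.0
eef_pos: [493.8, -253.3, 190.8]
tool_rot: [3.139, -0.002, 0.362]
force: [-0.4, -0.2, -0.9]
width: 0.1
clock: 15.38
eef_pos: [468.1, -302.9, 190.4]
tool_rot: [3.141, -0.002, 0.362]
force: [-0.1, -0.3, -0.6]
width: 0.1
```

View pics/a7.png

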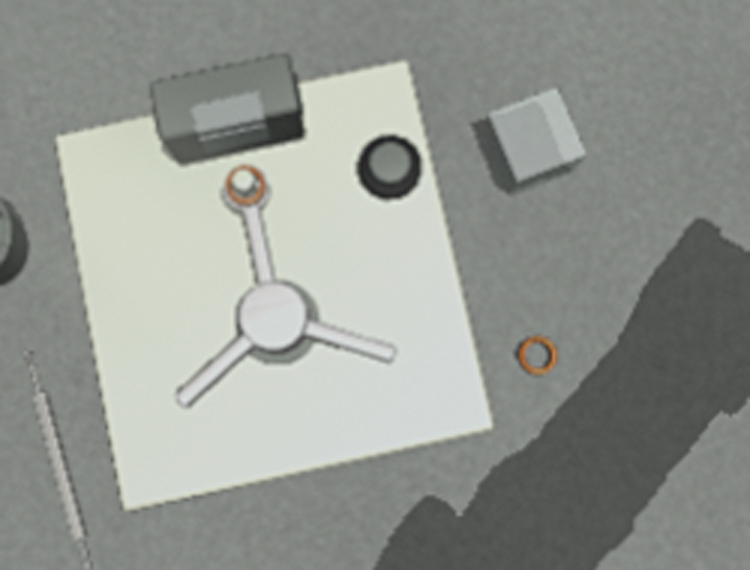

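The picture matches the one from before the press: ring still at (246,185) in front of the window, button up at (391,160), and the other objects in place. The arm is clear, so I'll hand the job in.

```bash
python3 -c "
from cell import *
print(finish_job())"
```

```text
the job is handed in; nothing more can be done
None
```

I turned the carousel about 146° counter-clockwise by pushing plain spoke 1 with the shut fingertips. I then pressed the start button to its stop, released it, moved the arm clear and handed the job in at about 15.5 s. No verdict was reported.

**Ring position:** Before the press, the top camera put the ring about 0.9 mm off the window line and 84 mm from the axis (85 mm given). The picture after the press looked the same. Rough points from the scene camera differed by about 4 mm, for example the hub centre. I went by the top view, where the ring, post, hub and window agreed to about 1 mm.

**Forces:** The readings taken between push steps were about 2 N or less at the spoke.

**Button:** The fingertip stopped at 31.0 mm height with 11.4 N vertical force, which matches full travel. In the last picture the button looked unchanged from before the press. I did not measure its height after release.

**Other objects:** In the last picture the cube, the spare ring and the visible parts of the pick and cup were where they had been before the press. The arm was about 300 mm to the side, touching nothing.

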